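Fill the empty pockets and peel the bead tray off its clinging nest

TASK

Put the two spare canisters from the bench upright into the two empty pockets of the top tray. Then peel that tray off the nest whose snap nubs it clings to: take it by the corner tab and raise this corner a good 3 cm while the opposite corner still rests on the nest, then lift the whole tray free and hold it up level, about 12 cm above where it lay, with all four canisters still in their pockets and nothing else on the bench disturbed. Finish holding the tray up like that in the gripper; do not put it down or let go.

Things in the scene. Friction and masses are not known exactly. Their poses are not given: they have to be found in the camera images.
- top_tray: Loose uppermost grey tray, 150 g, 170 mm square over its 3 mm lip, 14 mm high; four square pockets 41 mm wide, 11 mm deep, centres 30.5 mm off in x and y. Grip tab on its (-x,-y) corner. Origin: centre of its underside, z up; lip underside at z = 11 mm, pocket floors 3 mm. Held in the nest by a sprung snap nub at the middle of each side: each about 4 N, free once that side has risen some 5 mm.
- tab (a point): Middle of the upright grip tab on the top tray's (-x,-y) corner, 105 mm from the tray's centre: 10 mm thick along the tray's diagonal, 22 mm wide across it, rising 27 mm above the tray's top face; this point is 16 mm above that face. Fingers close along the diagonal, on its outer and inner faces; about 37 mm are free between its inner face and the nearest canister.
- far_corner (a point): The corner of the top tray diagonally opposite the tab, at the underside of the lip, where it rests on the nest (26 mm above the bench when seated). When the tab is raised the tray tips about this corner.
- tray_nest: The lower nested grey trays, stuck fast to the bench, 172 mm square, 26 mm high (185 mm across and 36 mm high over the sprung leaves with snap nubs, 20 mm wide, mid-side); origin at the centre of the underside, on the bench, z up, same axes as the top tray. Seated, the top tray's body hangs 11 mm deep in it with 2 mm play all round, its origin 15 mm above this one (tray top 29 mm, tab top about 56 mm above the bench).
- pocket_0 (a point): Centre of the floor of the top tray's pocket at -x, -y (the tab's corner); 18 mm above the bench when the tray is seated. Two of the four pockets are empty at the start, any two.
- pocket_1 (a point): Centre of the floor of the top tray's pocket at -x, +y; 18 mm above the bench when the tray is seated. Two of the four pockets are empty at the start, any two.
- pocket_2 (a point): Centre of the floor of the top tray's pocket at +x, -y; 18 mm above the bench when the tray is seated. Two of the four pockets are empty at the start, any two.
- pocket_3 (a point): Centre of the floor of the top tray's pocket at +x, +y (the far corner); 18 mm above the bench when the tray is seated. Two of the four pockets are empty at the start, any two.
- canister_0: Small lidded bead canister, black with a grey lid, about 30 g: body 31 mm across, lid 34 mm across (top 7 mm), 47 mm high; origin at the centre of its foot, z up. Gripped by the lid it may hang a little askew. All four are alike; two (this one among them) stand in pockets of the top tray at the start.
- canister_1: Small lidded bead canister, black with a grey lid, about 30 g: body 31 mm across, lid 34 mm across (top 7 mm), 47 mm high; origin at the centre of its foot, z up. Gripped by the lid it may hang a little askew. All four are alike; two (this one among them) stand in pockets of the top tray at the start.
- canister_2: Small lidded bead canister, black with a grey lid, about 30 g: body 31 mm across, lid 34 mm across (top 7 mm), 47 mm high; origin at the centre of its foot, z up. Gripped by the lid it may hang a little askew. All four are alike; two (this one among them) are the spares standing on the bench.
- canister_3: Small lidded bead canister, black with a grey lid, about 30 g: body 31 mm across, lid 34 mm across (top 7 mm), 47 mm high; origin at the centre of its foot, z up. Gripped by the lid it may hang a little askew. All four are alike; two (this one among them) are the spares standing on the bench.
- bur_stand: Bystander: round stand full of burs, 74 mm across, 92 mm high; origin at the centre of its foot.
- loupe: Bystander: folding hand loupe lying flat, 66 x 40 x 12 mm; origin at the centre of its underside.
- pliers: Bystander: pliers lying flat, 128 x 37 x 8 mm; origin at the centre of the underside.

How it is judged:
On the way, in this order (a step that is already met when the one before it is completed fails the run):
1. all four pockets hold a canister while the tray still lies in the nest (distance between any of canister_0, canister_1, canister_2, canister_3 and pocket_0 below 0.01 m and distance between any of canister_0, canister_1, canister_2, canister_3 and pocket_1 below 0.01 m and distance between any of canister_0, canister_1, canister_2, canister_3 and pocket_2 below 0.01 m and distance between any of canister_0, canister_1, canister_2, canister_3 and pocket_3 below 0.01 m and z of top_tray in the frame of tray_nest below 0.019 m), for 0.2 s.
2. the tab's corner is raised at least 20 mm while the opposite corner still rests on the nest (within 6 mm) (z of tab in the frame of tray_nest above 0.065 m and z of far_corner in the frame of tray_nest below 0.032 m), for 0.1 s.
At the end, for the whole second after the job is handed in: Every pocket holds a canister seated within 10 mm of its floor centre; the tray is held still in the fingers, raised at least 80 mm above its seated place, within 15 degrees of level, not touching the nest (distance between any of canister_0, canister_1, canister_2, canister_3 and pocket_0 below 0.01 m and distance between any of canister_0, canister_1, canister_2, canister_3 and pocket_1 below 0.01 m and distance between any of canister_0, canister_1, canister_2, canister_3 and pocket_2 below 0.01 m and distance between any of canister_0, canister_1, canister_2, canister_3 and pocket_3 below 0.01 m and z of top_tray in the frame of tray_nest above 0.095 m and angle between top_tray's own z axis and vertical below 0.26 rad and linear speed of top_tray below 0.03 m/s and contact force between the fingers and top_tray above 1 N and contact force between top_tray and tray_nest below 0.1 N); the arm keeps its last pose, push and grip.
It fails at once if the bur stand is moved more than 15 mm (distance of bur_stand from where it was at the start of the episode above 0.015 m).
It fails at once if the loupe is moved more than 15 mm (distance of loupe from where it was at the start of the episode above 0.015 m).
It fails at once if the pliers is moved more than 15 mm (distance of pliers from where it was at the start of the episode above 0.015 m).
It also fails if it takes over 61 s, if anything falls off the work surface, if the arm or the gripper's body presses on something with over 40 N, if the wrist force passes 120 N, or if a joint passes its speed limit or range.

ROBOT

A 7-joint arm with a two-finger parallel gripper is mounted at the origin on a cart in front of the work surface, level with it; the furniture and walls round the work are solid. World frame = base frame: x ahead of the robot, y to its left, z up, the work surface at z = 0. Lengths are in m, angles in rad, forces in N, time in s.
With the tool pointing down it reaches from about 0.425 to 0.925 m from the base axis. Payload 6.8 kg.
Tool frame: the origin (TCP) lies midway between the tips of the shut fingers; the grasp point (between the pads) lies 19 mm behind it; z points along the fingers, y is the direction in which the jaws open and shut (so a half turn about z gives the same grasp; the last joint's range is limited). The gripper opens to 85 mm and grips with 20 to 120 N. Pads are 22 mm wide; open, the fingers measure 114 mm over their backs; the gripper's body (76 mm by 85 mm) begins 54 mm behind the grasp point. The pads swing forward as they close: fully open they stand 13 mm farther back than shut.
Start: joints at [1.049, 0.477, 0.022, 1.555, -0.011, 1.109, -0.083], TCP at [0.271, -0.618, 0.231] pointing down, gripper open.
Joint ranges: [-2.96, 2.96], [-0.34, 2.1], [-1.41, 1.46], [0.24, 2.44], [-1.37, 4.51], [0.17, 1.92], [-2.96, 2.96]. Speed limits (rad/s): [2.39, 2.39, 3.14, 3.14, 3.14, 3.14, 3.14].

INTERFACE

Orientations are given as a rotation vector (axis times angle).
In Python, from bench import r gives the robot as it stands. The module is installed in compiled form; this text tells all that it offers.
- The arm moves only by the tool play_rows, never from a script. Its argument "plan" is a list of rows, each a list of 7 numbers: the shift along the world's x, y, z in mm, then the turn, a rotation vector about the world's x, y, z in rad, then the finger opening in mm, from 0 to 85.4. A call has 1 to 12 rows; each row is the pose to reach, as a shift and turn from the pose commanded when the call began; what a row does not reach only later rows make up. A row lasts 1/10 s, in which the tool goes at most 50 mm and 8.59 degrees, less where a joint would pass 70% of its speed; a pose out of reach is approached as far as the arm can. A call with a gripper value outside its range is refused whole. The fingers move at their own pace and stop on an object; "grip_force" is the grip in N (left out, the last holds). Time passes only in rows, so rows that repeat a pose let the fingers close. It gives the time, the measured TCP pose, the force and the opening at its end, in the units of the state.
- r.get_obs(): the state, without advancing time (a new reading comes with each control period).
- r.grab_frame(name): name is "side" or "top" or "wrist"; returns a dict with "color" (400x640x3 uint8, blue, green, red), "z_map" (400x640 float32, m along the optical axis (not along the pixel's ray), 0 where there is no reading), "camera_matrix" (3x3 intrinsics, pixels), "R" (3x3) and "t" (3): a world point X has camera coordinates R X + t. Camera axes: x right, y down, z forward; pixel columns grow to the right and rows downward; lengths in m; the calibration is good to about 2 mm. A picture is of the moment at which its call begins.
- r.hand_in(): hands the job in, once; it reports no verdict.
The state is a dict: "clock": time; "joints": joint angles; "qvel": joint speeds; "tau": joint torques, N m; "tcp_pos": TCP position; "orientation": TCP orientation; "contact_force": force on the tool from outside, world axes, zero at the start; "moment": the same for the moment, N m; "grip_width": finger opening in m.
Only numpy, scipy, OpenCV 4.12 (cv2) and the standard library are available. Lean on these libraries where they do the work, as an engineer would, in place of code of your own. Each camera call takes 0.05 s, during which the arm holds its last target.

## Working session

There is one attempt and no reset: what is moved stays moved. The work goes in short steps, Python scripts to look and compute and a tool call to move; the robot and the scene stay as the last step left them, time stands still between calls to the robot, and variables do not carry over. Pictures are saved under pics/ and viewed, and the job is handed in when it is done.

Besides the shell and the picture viewer there is one more tool, called after "Call:" by a JSON object that holds its "name" and its "arguments", one argument or row to a line. play_rows: Moves the arm, as the interface text tells. Its arguments: {"type":"object","properties":{"plan":{"type":"array"},"grip_force":{"type":"number"}},"required":["plan"]}

```bash
mkdir -p pics; ls; python3 - <<'E'
from bench import r
import cv2,numpy as np
o=r.get_obs(); print({k:np.round(v,3) for k,v in o.items()})
for n in("side","top","wrist"):
    f=r.grab_frame(n); cv2.imwrite(f"pics/{n}0.png",f["color"]); np.savez(f"{n}0.npz",**f)
    print(n,f["camera_matrix"].round(1).tolist(),(-f["R"].T@f["t"]).round(3),f["R"].round(3).tolist())
E
```

```text
pics
{'clock': np.float64(0.0), 'joints': array([ 1.049,  0.478,  0.022,  1.556, -0.011,  1.109, -0.083]), 'qvel': array([ 0.002,  0.   ,  0.001, -0.   , -0.001,  0.002,  0.   ]), 'tau': array([ 1.0000e-03, -5.9646e+01,  1.6080e+00, -2.8120e+01,  1.2000e-02,
        1.0000e-02,  0.0000e+00]), 'tcp_pos': array([ 0.271, -0.617,  0.23 ]), 'orientation': array([-3.073e+00, -6.450e-01,  1.000e-03]), 'contact_force': array([ 0.16 , -0.009, -0.532]), 'moment': array([-0.024,  0.012, -0.054]), 'grip_width': np.float64(0.086)}
side [[394.3, 0.0, 321.9], [0.0, 394.3, 194.6], [0.0, 0.0, 1.0]] [ 0.572 -0.806  0.682] [[1.0, -0.007, -0.013], [-0.015, -0.626, -0.78], [-0.003, 0.78, -0.626]]
top [[505.1, 0.0, 325.4], [0.0, 505.1, 197.9], [0.0, 0.0, 1.0]] [ 0.305 -0.041  1.394] [[0.022, -1.0, 0.005], [-0.982, -0.022, -0.189], [0.189, -0.001, -0.982]]
wrist [[295.6, 0.0, 319.7], [0.0, 295.6, 198.2], [0.0, 0.0, 1.0]] [ 0.337 -0.589  0.372] [[0.402, -0.916, -0.002], [-0.878, -0.386, 0.284], [-0.261, -0.112, -0.959]]
```

View pics/side0.png

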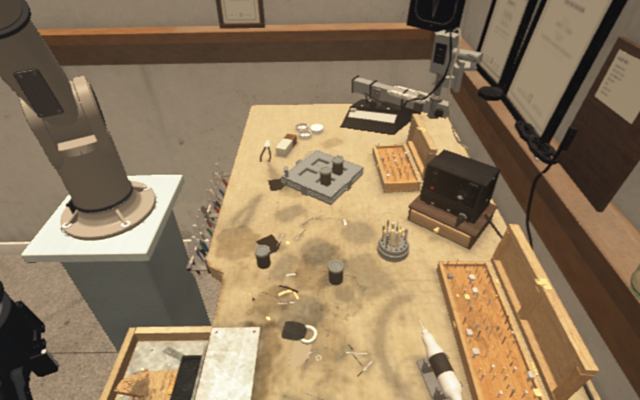

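View pics/top0.png

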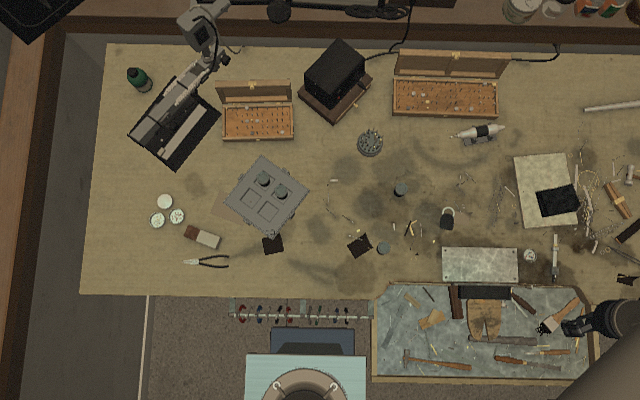

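View pics/wrist0.png

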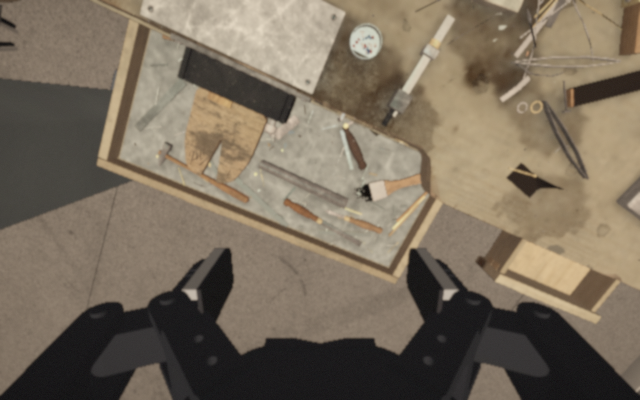

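The side view shows the tray near (323,176) with canisters at (325,176) and (338,164), and spares near (263,256) and (335,271). In the top view the tray is near (267,194), with spares near (400,188) and (384,248). I'll zoom in next.

```bash
python3 - <<'E'
import cv2,numpy as np
t=cv2.imread("pics/top0.png");s=cv2.imread("pics/side0.png")
cv2.imwrite("pics/topz.png",cv2.resize(t[110:290,170:430],None,fx=3,fy=3,interpolation=cv2.INTER_CUBIC))
cv2.imwrite("pics/sidez.png",cv2.resize(s[110:300,230:430],None,fx=3,fy=3,interpolation=cv2.INTER_CUBIC))
E
```

```text
(no output)
```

View pics/topz.png

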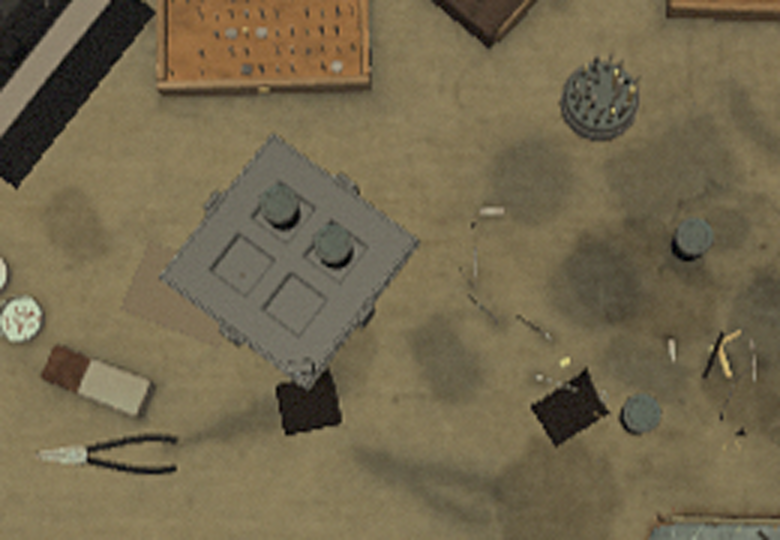

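View pics/sidez.png

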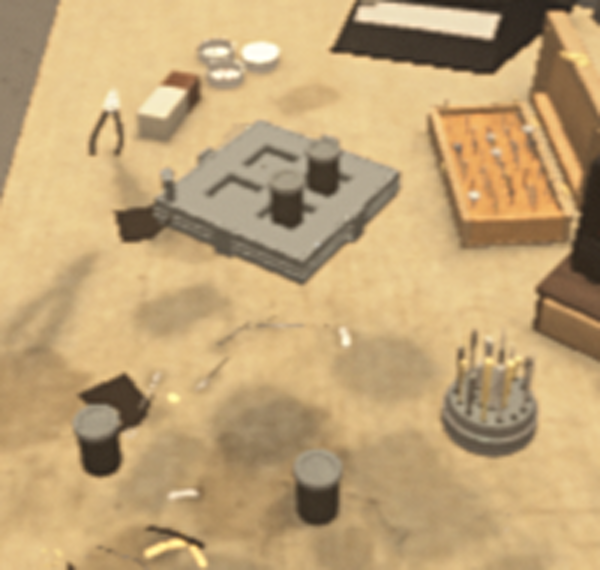

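```bash
cat > h.py <<'E'
import numpy as np, cv2
from scipy.spatial.transform import Rotation as Ro
def ray(f,u,v,z):
    K,R,t=f["camera_matrix"],f["R"],f["t"]
    c=-R.T@t; d=R.T@np.linalg.inv(K)@np.array([u,v,1.])
    return c+d*(z-c[2])/d[2]
def pts(f):
    K,R,t=f["camera_matrix"],f["R"],f["t"]; z=f["z_map"]
    v,u=np.mgrid[:z.shape[0],:z.shape[1]]
    P=np.stack([(u-K[0,2])/K[0,0]*z,(v-K[1,2])/K[1,1]*z,z],-1)
    return (P-t)@R
E
python3 - <<'E'
from h import *
T=np.load("top0.npz");S=np.load("side0.npz")
tz=lambda u,v:(170+(u+.5)/3-.5,110+(v+.5)/3-.5)
for n,(u,v),z in [("c_far",(277,135),.029),("c_R",(419,240),.029),("c_tab",(305,388),.029),("c_L",(162,278),.029),("tabtop",(305,367),.056),("lidA",(279,203),.065),("lidB",(333,243),.065),("spareR",(693,237),.047),("spareB",(640,412),.047),("burs",(599,95),.08)]:
    print(n,ray(T,*tz(u,v),z).round(4))
P=pts(T); Ps=pts(S)
# depth-based: canister lids
def blob(P,x0,x1,y0,y1,z0,z1):
    m=(P[...,0]>x0)&(P[...,0]<x1)&(P[...,1]>y0)&(P[...,1]<y1)&(P[...,2]>z0)&(P[...,2]<z1)
    return m
for nm,Q in(("top",P),("side",Ps)):
    m=blob(Q,.2,.8,-.45,.35,.035,.12).astype(np.uint8)
    n,l,st,ce=cv2.connectedComponentsWithStats(m)
    for i in range(1,n):
        if st[i,4]>15:
            q=Q[l==i]; print(nm,ce[i].round(1),st[i,4],q.mean(0).round(4),q.min(0).round(3),q.max(0).round(3))
o=Ro.from_rotvec([-3.073,-.645,.001]).as_matrix(); print(o.round(3))
E
```

```text
c_far [0.6867 0.1372 0.029 ]
c_R [0.5898 0.0021 0.029 ]
c_tab [0.451  0.1012 0.029 ]
c_L [0.5489 0.2361 0.029 ]
tabtop [0.4668 0.0992 0.056 ]
lidA [0.6134 0.1278 0.065 ]
lidB [0.5778 0.0779 0.065 ]
spareR [ 0.5944 -0.2473  0.047 ]
spareB [ 0.4343 -0.1991  0.047 ]
burs [ 0.7165 -0.1582  0.08  ]
top [182.5 106.8] 24 [0.789  0.343  0.1172] [0.781 0.334 0.113] [0.799 0.35  0.12 ]
top [196.2 125.4] 1250 [0.7497 0.3124 0.0822] [0.662 0.248 0.042] [0.8  0.35 0.12]
top [332.8 117.6] 71 [ 0.7931 -0.0585  0.0489] [ 0.783 -0.076  0.036] [ 0.8   -0.036  0.056]
top [466.5 133. ] 143 [ 0.7549 -0.4299  0.0545] [ 0.744 -0.45   0.037] [ 0.783 -0.4    0.066]
top [366.3 139.9] 64 [ 0.7287 -0.1522  0.0536] [ 0.703 -0.161  0.035] [ 0.76  -0.139  0.081]
top [375.  137.5] 34 [ 0.735  -0.1758  0.0575] [ 0.718 -0.18   0.035] [ 0.758 -0.17   0.076]
top [268.4 136.2] 18 [0.7384 0.1205 0.0372] [0.734 0.11  0.035] [0.743 0.133 0.041]
top [278.1 135.9] 16 [0.7398 0.0936 0.0374] [0.736 0.08  0.035] [0.743 0.105 0.041]
top [379.  142.3] 29 [ 0.7187 -0.1858  0.0659] [ 0.709 -0.192  0.035] [ 0.742 -0.18   0.092]
top 
[... 1160 characters left out ...]
.1775  0.0581] [ 0.708 -0.197  0.035] [ 0.753 -0.139  0.089]
side [387.  224.8] 21 [ 0.7178 -0.1454  0.0604] [ 0.715 -0.148  0.037] [ 0.72  -0.143  0.075]
side [383.  231.5] 43 [ 0.7058 -0.167   0.0603] [ 0.703 -0.177  0.036] [ 0.71  -0.152  0.075]
side [405.2 234.9] 37 [ 0.756  -0.1714  0.0528] [ 0.752 -0.184  0.036] [ 0.76  -0.159  0.073]
side [261.2 251. ] 171 [ 0.4341 -0.2052  0.0432] [ 0.417 -0.221  0.035] [ 0.451 -0.188  0.048]
side [335.3 266.4] 187 [ 0.5958 -0.2532  0.0441] [ 0.58  -0.268  0.036] [ 0.612 -0.235  0.048]
side [428.4 339.9] 256 [ 0.7521 -0.4295  0.0517] [ 0.743 -0.45   0.041] [ 0.771 -0.386  0.06 ]
[[ 0.916  0.402 -0.001]
 [ 0.402 -0.916  0.001]
 [-0.    -0.002 -1.   ]]
```

Call:
{"name": "play_rows", "arguments": {
  "plan": [
    [40,46,0,0,0,0.14,60],
    [80,92,0,0,0,0.28,60],
    [120,137,0,0,0,0.42,60],
    [155,177,0,0,0,0.56,60],
    [190,217,0,0,0,0.7,60],
    [225,257,0,0,0,0.84,60],
    [258,294,-10,0,0,0.98,60],
    [290,331,-40,0,0,1.12,60],
    [310,354,-70,0,0,1.25,60],
    [324,370,-100,0,0,1.318,60],
    [324,370,-100,0,0,1.318,60],
    [324,370,-100,0,0,1.318,60]
  ]
}}

```text
clock: 1.35
tcp_pos: [0.5954, -0.2436, 0.1282]
orientation: [-2.025, -2.394, -0.0]
contact_force: [0.2, -0.0, 0.2]
grip_width: 0.0599
```

```bash
cat > look.py <<'E'
import sys
from bench import r
from h import *
def st():
    o=r.get_obs(); M=Ro.from_rotvec(o["orientation"]).as_matrix()
    print("t",round(float(o["clock"]),2),"tcp",o["tcp_pos"].round(4),"y",M[:,1].round(3),"z",M[:,2].round(3),"F",o["contact_force"].round(1),"M",o["moment"].round(2),"w",round(float(o["grip_width"]),4))
    return o
def snap(n,tag):
    f=r.grab_frame(n); cv2.imwrite(f"pics/{n}{tag}.png",f["color"]); np.savez(f"{n}{tag}.npz",**f); return f
if __name__=="__main__":
    st()
    for n in sys.argv[2:]: snap(n,sys.argv[1])
E
python3 look.py 1 wrist; python3 - <<'E'
from bench import r
print(r.get_obs()["joints"].round(3))
E
```

```text
t 1.35 tcp [ 0.5954 -0.2436  0.1282] y [ 0.986  0.166 -0.003] z [-0.004  0.004 -1.   ] F [ 0.2 -0.   0.2] M [-0.06  0.06 -0.03] w 0.0599
[ 0.557  0.559 -0.36   1.699  0.234  0.93   0.268]
```

View pics/wrist1.png

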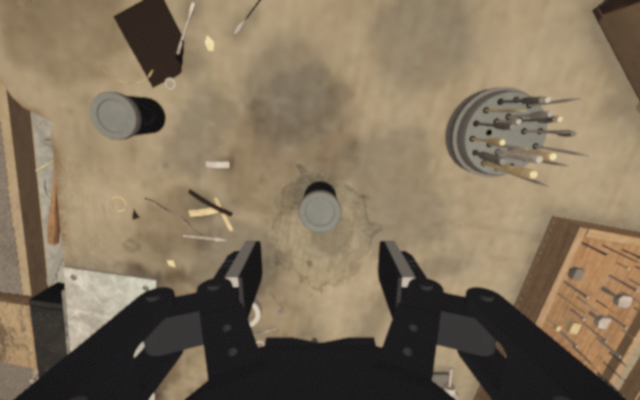

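The wrist view shows the spare lid at about (320,211), centred between the fingers, with the other spare near (117,116). I'll measure both lids from this view.

```bash
python3 - <<'E'
from look import *
st()
f=np.load("wrist1.npz")
print(ray(f,320.5,211,.047).round(4), ray(f,117,116,.047).round(4))
P=pts(f)
for c in((.595,-.248),(.434,-.2)):
    m=(np.hypot(P[...,0]-c[0],P[...,1]-c[1])<.03)&(P[...,2]>.042)&(P[...,2]<.06)
    q=P[m]; print(len(q),q.mean(0).round(4),((q.min(0)+q.max(0))/2).round(4),(q.max(0)-q.min(0)).round(3))
E
```

```text
t 1.4 tcp [ 0.595  -0.2466  0.1299] y [ 0.987  0.163 -0.002] z [-0.003  0.001 -1.   ] F [-0.  -1.   0.4] M [-0.03  0.01  0.01] w 0.06
[ 0.5962 -0.2481  0.047 ] [ 0.4376 -0.2007  0.047 ]
1383 [ 0.5954 -0.249   0.0455] [ 0.5955 -0.2493  0.0451] [0.034 0.034 0.006]
1889 [ 0.4347 -0.201   0.0455] [ 0.4342 -0.2014  0.0453] [0.034 0.034 0.007]
```

Call:
{"name": "play_rows", "arguments": {
  "plan": [
    [0,0,-40,0,0,0,60],
    [0,-1,-80,0,0,0,60],
    [0,-1,-108,0,0,0,60],
    [0,-1,-108,0,0,0,60],
    [0,-1,-108,0,0,0,60],
    [0,-1,-108,0,0,0,25],
    [0,-1,-108,0,0,0,25],
    [0,-1,-108,0,0,0,25],
    [0,-1,-108,0,0,0,25],
    [0,-1,-108,0,0,0,25],
    [0,-1,-108,0,0,0,25]
  ],
  "grip_force": 40
}}

```text
clock: 2.5
tcp_pos: [0.5969, -0.25, 0.0259]
orientation: [2.034, 2.39, 0.001]
contact_force: [-0.6, -0.4, 7.2]
grip_width: 0.0321
```

```bash
python3 look.py 2
```

```text
t 2.5 tcp [ 0.5969 -0.25    0.0259] y [0.987 0.16  0.003] z [ 0.003 -0.002 -1.   ] F [-0.6 -0.4  7.2] M [-0.06  0.32  0.03] w 0.0321
```

Call:
{"name": "play_rows", "arguments": {
  "plan": [
    [0,0,20,0,0,0,25],
    [0,0,60,0,0,0,25],
    [0,0,100,0,0,0,25],
    [0,0,108,0,0,0,25],
    [0,0,108,0,0,0,25]
  ]
}}

```text
clock: 3.0
tcp_pos: [0.597, -0.2496, 0.1344]
orientation: [2.033, 2.389, 0.003]
contact_force: [-0.2, 0.4, -1.3]
grip_width: 0.0323
```

```bash
python3 look.py 3 wrist side; python3 -c "
import cv2
s=cv2.imread('pics/side3.png');cv2.imwrite('pics/side3z.png',cv2.resize(s[120:320,220:420],None,fx=3,fy=3,interpolation=cv2.INTER_CUBIC))"
```

```text
t 3.0 tcp [ 0.597  -0.2496  0.1344] y [0.987 0.16  0.005] z [ 0.005 -0.002 -1.   ] F [-0.2  0.4 -1.3] M [ 0.02  0.01 -0.01] w 0.0323
```

View pics/wrist3.png

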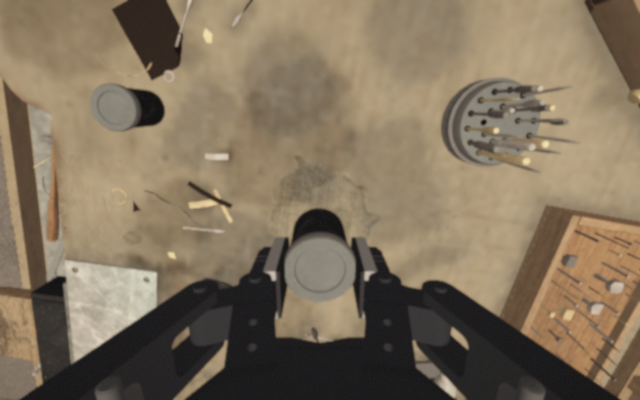

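View pics/side3z.png

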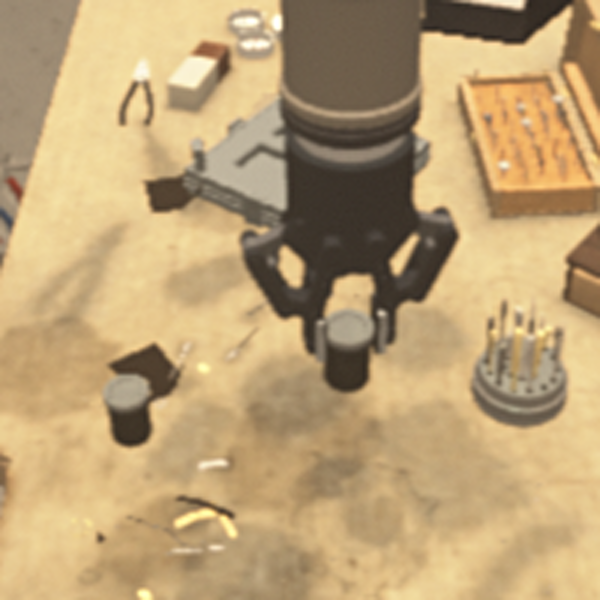

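The wrist view shows the canister held, lid at (320,266), and the side view shows it hanging upright. Next I'll measure the lid relative to the TCP.

```bash
cat >> look.py <<'E'
def lid(f,c,zlo,zhi,r0=.03):
    P=pts(f); m=(np.hypot(P[...,0]-c[0],P[...,1]-c[1])<r0)&(P[...,2]>zlo)&(P[...,2]<zhi)
    q=P[m]; A=np.c_[q[:,:2]-q[:,:2].mean(0),np.ones(len(q))]
    h=np.median(q[:,2]); k=abs(q[:,2]-h)<.008
    s=np.linalg.lstsq(A[k],q[k,2],rcond=None)[0]
    print(len(q),"mean",q[k].mean(0).round(4),"mid",((q[k].min(0)+q[k].max(0))/2).round(4),"span",np.ptp(q[k],0).round(3),"slope",s[:2].round(3))
E
python3 - <<'E'
from look import *
o=st(); f=np.load("wrist3.npz")
lid(f,(.597,-.2496),.14,.18,.021)
K=f["color"]; P=pts(f); print(P[266,320].round(4),P[255,320].round(4),P[285,320].round(4),P[266,300].round(4),P[266,340].round(4),P[225,320].round(4),P[215,320].round(4))
E
```

```text
t 3.1 tcp [ 0.5948 -0.249   0.1309] y [ 0.987  0.16  -0.001] z [-0.001 -0.    -1.   ] F [-0.9  0.2 -1.7] M [ 0.    0.05 -0.03] w 0.0326
5735 mean [ 0.5963 -0.2474  0.154 ] mid [ 0.5959 -0.2486  0.1542] span [0.037 0.034 0.016] slope [-0.005 -0.026]
[ 0.5965 -0.2473  0.1532] [ 0.5956 -0.2417  0.1532] [ 0.598  -0.2568  0.1539] [ 0.5873 -0.2484  0.1538] [ 0.6057 -0.2458  0.1533] [ 0.5945 -0.2343  0.1349] [ 0.5944 -0.2338  0.1212]
```

Call:
{"name": "play_rows", "arguments": {
  "plan": [
    [-2,25,20,0,0,0,25],
    [-5,65,20,0,0,0,25],
    [-8,108,20,0,0,0,25],
    [-12,152,20,0,0,0,25],
    [-16,196,20,0,0,0,25],
    [-20,240,20,0,0,0,25],
    [-23,284,20,0,0,0,25],
    [-26,328,20,0,0,0,25],
    [-29,365,10,0,0,0,25],
    [-32,395,0,0,0,0,25],
    [-33,410,0,0,0,0,25],
    [-33,410,0,0,0,0,25]
  ]
}}

```text
clock: 4.3
tcp_pos: [0.5613, 0.1631, 0.1303]
orientation: [-2.03, -2.395, 0.002]
contact_force: [0.5, -0.5, -0.0]
grip_width: 0.0325
```

```bash
python3 look.py 4 wrist top side;python3 look.py 4; python3 -c "
import cv2
s=cv2.imread('pics/side4.png');cv2.imwrite('pics/side4z.png',cv2.resize(s[60:260,220:420],None,fx=3,fy=3,interpolation=cv2.INTER_CUBIC))"
```

```text
t 4.3 tcp [0.5613 0.1631 0.1303] y [ 0.986  0.164 -0.002] z [-0.002  0.001 -1.   ] F [ 0.5 -0.5 -0. ] M [-0.02 -0.05  0.05] w 0.0325
t 4.45 tcp [0.563  0.1585 0.1312] y [ 0.987  0.158 -0.   ] z [-0.    -0.001 -1.   ] F [ 0.3 -0.3 -0.6] M [-0.03 -0.03 -0.03] w 0.0322
```

View pics/wrist4.png

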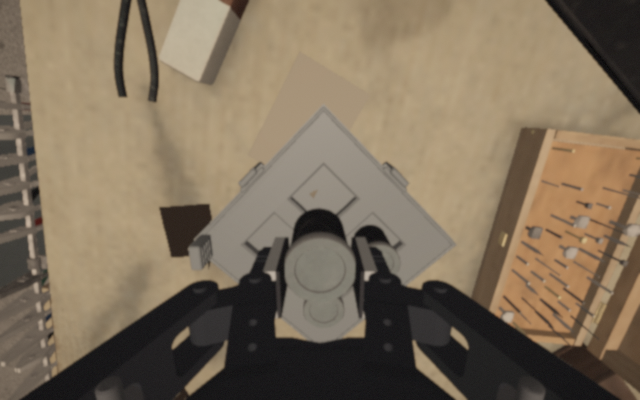

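View pics/side4z.png

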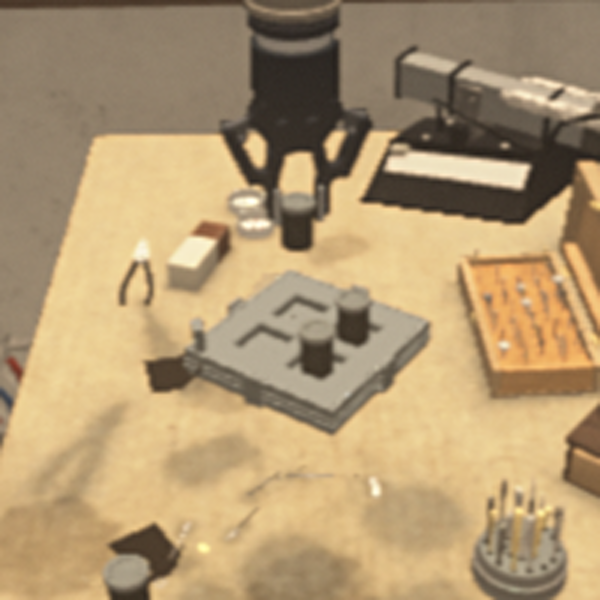

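The wrist view shows the empty pocket_1 opening with its top corner near (325,163), left (290,196) and right (358,196). The held canister is above and in front of it. I'll compare it with the top estimate.

```bash
python3 - <<'E'
from look import *
f=np.load("wrist4.npz")
for p in((290,196),(325,163),(358,196)): print(ray(f,*p,.029).round(4))
print("ctr",((ray(f,290,196,.029)+ray(f,358,196,.029))/2).round(4))
for p in((323,107),(455,243),(200,248)): print("corner",ray(f,*p,.029).round(4))
print("tabtop",ray(f,200,238,.056).round(4))
im=cv2.resize(f["color"][90:290,180:480],None,fx=2.6,fy=2.6,interpolation=cv2.INTER_CUBIC);cv2.imwrite("pics/w4z.png",im)
st()
E
```

```text
[0.5354 0.1607 0.029 ]
[0.5602 0.1936 0.029 ]
[0.5928 0.1702 0.029 ]
ctr [0.5641 0.1654 0.029 ]
corner [0.5511 0.2371 0.029 ]
corner [0.6874 0.1416 0.029 ]
corner [0.4618 0.0988 0.029 ]
tabtop [0.4711 0.1225 0.056 ]
t 4.45 tcp [0.563  0.1585 0.1312] y [ 0.987  0.158 -0.   ] z [-0.    -0.001 -1.   ] F [ 0.3 -0.3 -0.6] M [-0.03 -0.03 -0.03] w 0.0322
```

View pics/w4z.png

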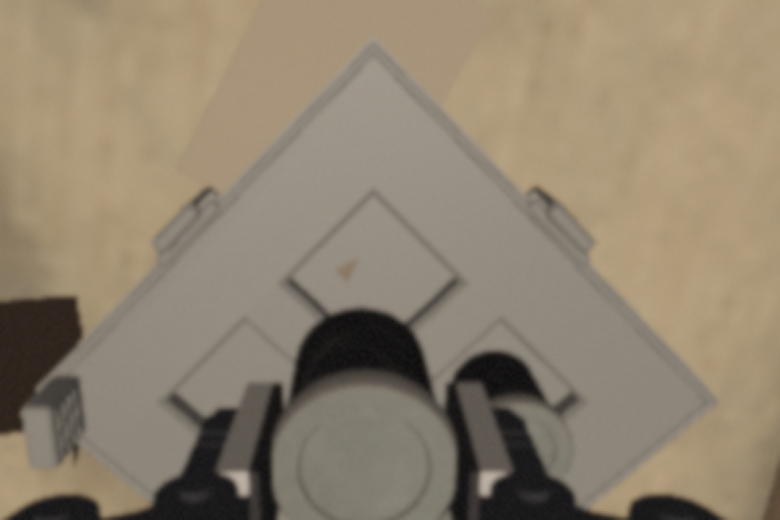

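Call:
{"name": "play_rows", "arguments": {
  "plan": [
    [1,2,0,0,0,0,25],
    [1,2,-25,0,0,0,25],
    [1,2,-45,0,0,0,25],
    [1,2,-58,0,0,0,25],
    [1,2,-58,0,0,0,25],
    [1,2,-68,0,0,0,25],
    [1,2,-76,0,0,0,25],
    [1,2,-82,0,0,0,25],
    [1,2,-85,0,0,0,25],
    [1,2,-85,0,0,0,25],
    [1,2,-85,0,0,0,25]
  ]
}}

```text
clock: 5.55
tcp_pos: [0.5636, 0.1631, 0.0465]
orientation: [2.035, 2.393, 0.001]
contact_force: [-0.8, -0.1, -0.4]
grip_width: 0.0323
```

```bash
python3 look.py 5 wrist;python3 -c "
from look import *
f=np.load('wrist5.npz');lid(f,(.563,.163),.05,.08,.022)"
```

```text
t 5.55 tcp [0.5636 0.1631 0.0465] y [0.987 0.16  0.   ] z [ 0.  0. -1.] F [-0.8 -0.1 -0.4] M [-0.02  0.03 -0.04] w 0.0323
5140 mean [0.5628 0.1653 0.0661] mid [0.5617 0.1639 0.066 ] span [0.039 0.034 0.016] slope [-0.012 -0.027]
```

View pics/wrist5.png

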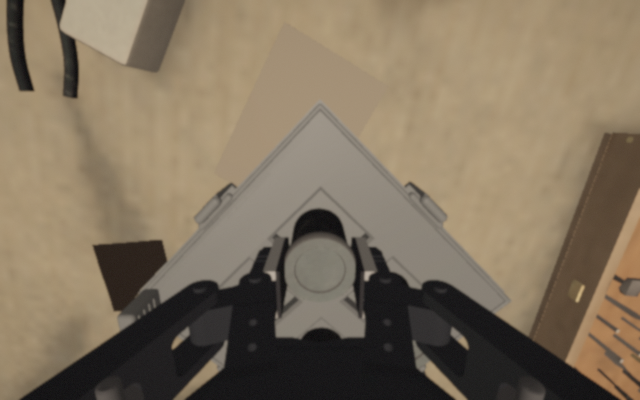

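The wrist view shows the canister down inside pocket_1, with the pocket's far corner at (320,188) and the lid centred at (320,265). I'll lower it the last bit, open and rise.

Call:
{"name": "play_rows", "arguments": {
  "plan": [
    [0,0,-3,0,0,0,25],
    [0,0,-3,0,0,0,25],
    [0,0,-3,0,0,0,36],
    [0,0,-3,0,0,0,50],
    [0,0,-3,0,0,0,56],
    [0,0,0,0,0,0,56],
    [0,0,25,0,0,0,56],
    [0,0,60,0,0,0,56],
    [0,0,100,0,0,0,56],
    [0,0,100,0,0,0,56]
  ]
}}

```text
clock: 6.6
tcp_pos: [0.5667, 0.1646, 0.152]
orientation: [2.032, 2.389, 0.013]
contact_force: [0.4, 0.0, 0.3]
grip_width: 0.056
```

```bash
python3 look.py 6 wrist;python3 -c "
from look import *
f=np.load('wrist6.npz');lid(f,(.563,.163),.055,.08,.022);lid(f,(.612,.127),.055,.08,.022);lid(f,(.577,.078),.055,.08,.022)
for p in((.563,.163,.065),):
  c=f['camera_matrix']@(f['R']@p+f['t']);print(c[:2]/c[2])"
```

```text
t 6.6 tcp [0.5667 0.1646 0.152 ] y [0.987 0.16  0.01 ] z [ 0.009  0.003 -1.   ] F [0.4 0.  0.3] M [ 0.03 -0.07  0.01] w 0.056
1364 mean [0.5625 0.1643 0.0634] mid [0.5626 0.1637 0.0625] span [0.034 0.034 0.008] slope [-0.004 -0.012]
966 mean [0.6096 0.1284 0.0632] mid [0.61   0.1277 0.0618] span [0.028 0.034 0.008] slope [-0.017 -0.027]
1095 mean [0.5776 0.0793 0.0632] mid [0.5779 0.0783 0.0607] span [0.034 0.035 0.01 ] slope [ 0.003 -0.035]
[314.11811859 204.2957436 ]
```

View pics/wrist6.png

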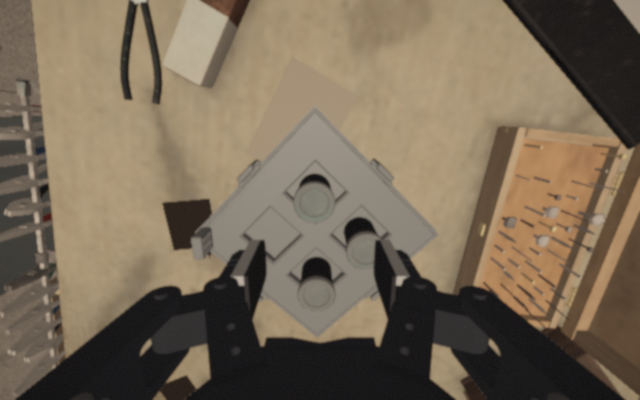

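Call:
{"name": "play_rows", "arguments": {
  "plan": [
    [-10,-28,0,0,0,0,60],
    [-24,-68,0,0,0,0,60],
    [-39,-110,0,0,0,0,60],
    [-54,-152,0,0,0,0,60],
    [-69,-194,0,0,0,0,60],
    [-84,-236,0,0,0,0,60],
    [-99,-278,0,0,0,0,60],
    [-112,-315,0,0,0,0,60],
    [-123,-347,-15,0,0,0,60],
    [-129,-364,-30,0,0,0,60],
    [-129,-364,-50,0,0,0,60],
    [-129,-364,-50,0,0,0,60]
  ]
}}

```text
clock: 7.85
tcp_pos: [0.4316, -0.2009, 0.0936]
orientation: [-2.034, -2.387, 0.003]
contact_force: [0.2, 0.4, 0.1]
grip_width: 0.0599
```

```bash
python3 look.py 7 wrist;python3 -c "
from look import *
st()
f=np.load('wrist7.npz');lid(f,(.434,-.2),.035,.06,.025)
f=np.load('wrist6.npz')
print([ray(f,*p,.029).round(4) for p in ((244,232),(298,235),(272,207),(274,260))])"
```

```text
t 7.85 tcp [ 0.4316 -0.2009  0.0936] y [ 0.987  0.159 -0.005] z [-0.006  0.002 -1.   ] F [0.2 0.4 0.1] M [ 0.04 -0.03 -0.04] w 0.0599
t 7.9 tcp [ 0.4328 -0.2005  0.0949] y [ 0.987  0.16  -0.003] z [-0.004  0.002 -1.   ] F [-0.6 -0.2  1.1] M [ 0.05 -0.06  0.06] w 0.06
1922 mean [ 0.4336 -0.2006  0.0454] mid [ 0.4337 -0.2014  0.0442] span [0.034 0.035 0.008] slope [ 0.    -0.014]
[array([0.502 , 0.1134, 0.029 ]), array([0.5538, 0.1184, 0.029 ]), array([0.5257, 0.1429, 0.029 ]), array([0.5341, 0.0881, 0.029 ])]
```

View pics/wrist7.png

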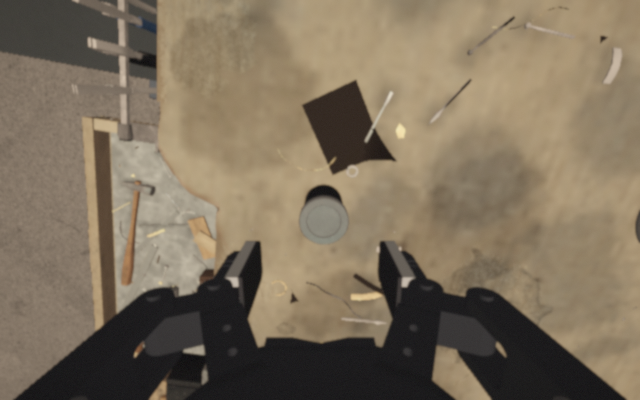

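The wrist view shows the second spare's lid at (324,219), between the open fingers. I'll descend and grip.

Call:
{"name": "play_rows", "arguments": {
  "plan": [
    [0,0,-35,0,0,0,60],
    [0,0,-60,0,0,0,60],
    [0,0,-71,0,0,0,60],
    [0,0,-71,0,0,0,60],
    [0,0,-71,0,0,0,25],
    [0,0,-71,0,0,0,25],
    [0,0,-71,0,0,0,25],
    [0,0,-71,0,0,0,25],
    [0,0,-71,0,0,0,25],
    [0,0,-50,0,0,0,25],
    [0,0,-15,0,0,0,25],
    [0,0,35,0,0,0,25]
  ]
}}

```text
clock: 9.1
tcp_pos: [0.4328, -0.2005, 0.1314]
orientation: [-2.033, -2.39, 0.001]
contact_force: [0.7, -0.6, -0.9]
grip_width: 0.0321
```

Call:
{"name": "play_rows", "arguments": {
  "plan": [
    [0,0,0,0,0,0,25],
    [0,0,0,0,0,0,25]
  ]
}}

```text
clock: 9.3
tcp_pos: [0.4352, -0.2016, 0.1329]
orientation: [2.034, 2.39, 0.001]
contact_force: [-0.2, 0.6, -1.2]
grip_width: 0.0322
```

```bash
python3 look.py 8 wrist;python3 -c "
from look import *
o=st()
f=np.load('wrist8.npz');lid(f,(.434,-.2),.14,.17,.022)"
```

```text
t 9.3 tcp [ 0.4352 -0.2016  0.1329] y [0.987 0.16  0.003] z [ 0.003 -0.002 -1.   ] F [-0.2  0.6 -1.2] M [0.02 0.02 0.  ] w 0.0322
t 9.35 tcp [ 0.4341 -0.2012  0.1316] y [0.987 0.16  0.   ] z [ 0.    -0.001 -1.   ] F [-2.  -0.2 -0.2] M [-0.01  0.01 -0.05] w 0.0322
5304 mean [ 0.4343 -0.1998  0.152 ] mid [ 0.4328 -0.2013  0.1521] span [0.04  0.034 0.016] slope [-0.015 -0.026]
```

View pics/wrist8.png

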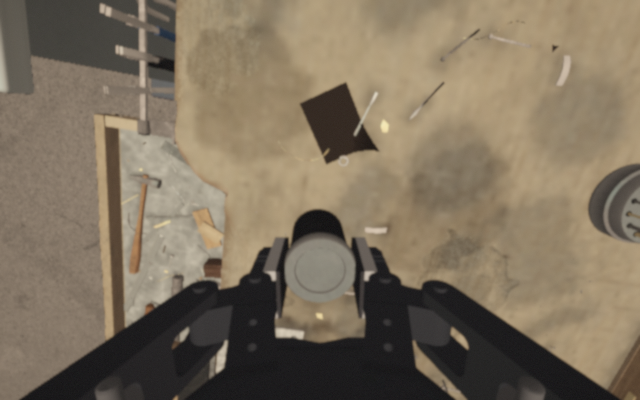

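The wrist view shows the second canister held upright, lid at (320,267). I'll carry it over pocket_0.

Call:
{"name": "play_rows", "arguments": {
  "plan": [
    [8,26,10,0,0,0,25],
    [20,66,10,0,0,0,25],
    [32,108,10,0,0,0,25],
    [44,150,10,0,0,0,25],
    [57,192,10,0,0,0,25],
    [70,234,10,0,0,0,25],
    [80,270,5,0,0,0,25],
    [89,298,0,0,0,0,25],
    [94,315,0,0,0,0,25],
    [94,315,-15,0,0,0,25],
    [94,315,-25,0,0,0,25],
    [94,315,-25,0,0,0,25]
  ]
}}

```text
clock: 10.55
tcp_pos: [0.5261, 0.1116, 0.1033]
orientation: [-2.036, -2.389, 0.008]
contact_force: [-0.4, -0.4, -0.7]
grip_width: 0.0324
```

```bash
python3 look.py 9 wrist side;python3 -c "
from look import *
o=st()
s=cv2.imread('pics/side9.png');cv2.imwrite('pics/side9z.png',cv2.resize(s[60:260,220:420],None,fx=3,fy=3,interpolation=cv2.INTER_CUBIC))"
```

```text
t 10.55 tcp [0.5261 0.1116 0.1033] y [ 0.987  0.159 -0.006] z [-0.006 -0.002 -1.   ] F [-0.4 -0.4 -0.7] M [-0.01  0.01 -0.  ] w 0.0324
t 10.65 tcp [0.5276 0.1122 0.1053] y [ 0.987  0.158 -0.002] z [-0.002 -0.001 -1.   ] F [-0.1 -0.5 -0.6] M [ 0.03 -0.02  0.03] w 0.0323
```

View pics/wrist9.png

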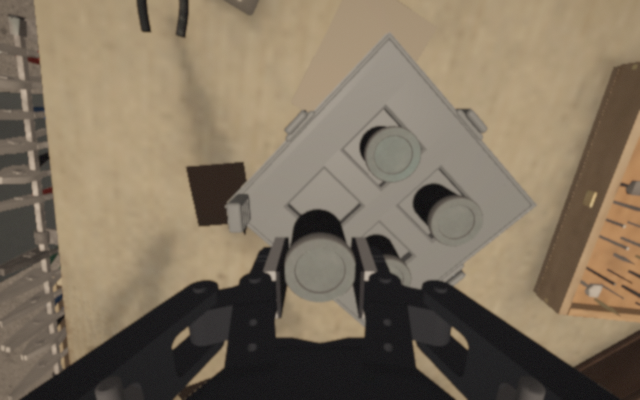

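View pics/side9z.png

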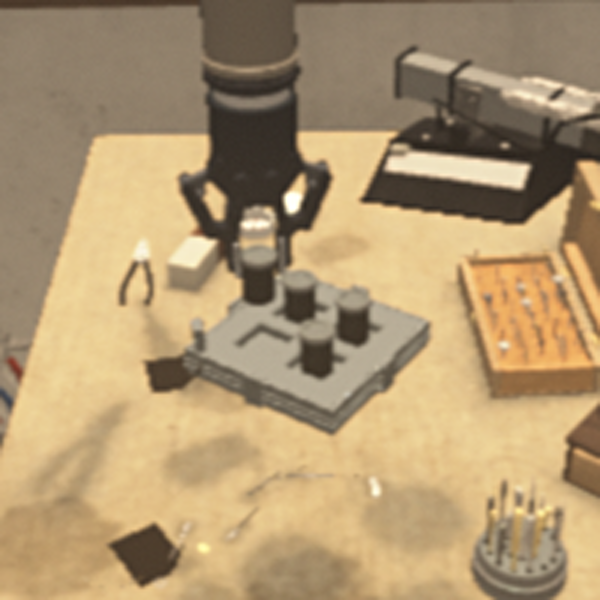

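The wrist view shows pocket_0 open, corners (290,205), (323,167) and (360,203). Three canisters are seated in the other pockets. I'll lower.

Call:
{"name": "play_rows", "arguments": {
  "plan": [
    [0,0,-20,0,0,0,25],
    [0,0,-33,0,0,0,25],
    [0,0,-33,0,0,0,25],
    [0,0,-43,0,0,0,25],
    [0,0,-51,0,0,0,25],
    [0,0,-57,0,0,0,25],
    [0,0,-59,0,0,0,25],
    [0,0,-60,0,0,0,25],
    [0,0,-60,0,0,0,25]
  ]
}}

```text
clock: 11.55
tcp_pos: [0.5285, 0.114, 0.0464]
orientation: [2.036, 2.393, 0.0]
contact_force: [-0.3, 0.1, 0.4]
grip_width: 0.0324
```

```bash
python3 look.py 10 wrist;python3 -c "
from look import *
f=np.load('wrist9.npz');print([ray(f,*p,.029).round(4) for p in ((290,205),(323,167),(360,203))])
f=np.load('wrist10.npz');lid(f,(.528,.114),.05,.08,.022)"
```

```text
t 11.55 tcp [0.5285 0.114  0.0464] y [0.987 0.16  0.   ] z [ 0.  0. -1.] F [-0.3  0.1  0.4] M [-0.05  0.01 -0.02] w 0.0324
[array([0.5026, 0.11  , 0.029 ]), array([0.5228, 0.1432, 0.029 ]), array([0.5553, 0.1202, 0.029 ])]
5079 mean [0.5278 0.1157 0.0654] mid [0.5266 0.1143 0.0653] span [0.039 0.034 0.016] slope [-0.018 -0.028]
```

View pics/wrist10.png

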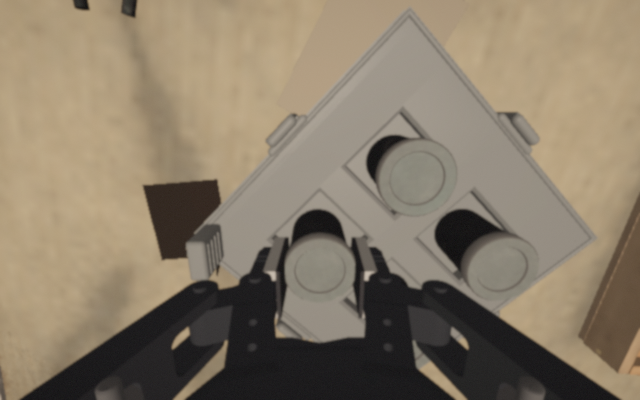

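Call:
{"name": "play_rows", "arguments": {
  "plan": [
    [0,0,-3,0,0,0,25],
    [0,0,-3,0,0,0,25],
    [0,0,-3,0,0,0,36],
    [0,0,-3,0,0,0,48],
    [0,0,-3,0,0,0,50],
    [0,0,0,0,0,0,50],
    [0,0,25,0,0,0,50],
    [0,0,60,0,0,0,50],
    [-25,-5,75,0,0,0,50],
    [-61,-11,75,0,0,0,34],
    [-61,-11,75,0,0,0,34],
    [-61,-11,75,0,0,0,34]
  ]
}}

```text
clock: 12.8
tcp_pos: [0.4671, 0.1027, 0.1216]
orientation: [2.035, 2.393, 0.0]
contact_force: [0.6, -0.1, 0.2]
grip_width: 0.0338
```

Call:
{"name": "play_rows", "arguments": {
  "plan": [
    [0,0,0,0,0,0,34],
    [0,0,0,0,0,0,34]
  ]
}}

```text
clock: 13.0
tcp_pos: [0.4683, 0.1032, 0.1213]
orientation: [-2.036, -2.393, -0.001]
contact_force: [1.1, 0.7, 0.7]
grip_width: 0.0341
```

```bash
python3 look.py 11 wrist side;python3 -c "
from look import *
st()
f=np.load('wrist11.npz')
for c in((.528,.114),(.563,.163),(.612,.127),(.577,.078)): lid(f,c,.055,.08,.022)
lid(f,(.466,.103),.045,.07,.02)
s=cv2.imread('pics/side11.png');cv2.imwrite('pics/side11z.png',cv2.resize(s[60:260,220:420],None,fx=3,fy=3,interpolation=cv2.INTER_CUBIC))"
```

```text
t 13.0 tcp [0.4683 0.1032 0.1213] y [0.987 0.16  0.001] z [ 0.     0.001 -1.   ] F [1.1 0.7 0.7] M [0.01 0.01 0.02] w 0.0341
t 13.1 tcp [0.468  0.1032 0.1212] y [0.987 0.16  0.   ] z [-0.  0. -1.] F [ 0.2 -0.   0.1] M [ 0.05 -0.   -0.01] w 0.034
1802 mean [0.5265 0.1147 0.0634] mid [0.527  0.1142 0.0621] span [0.034 0.034 0.009] slope [ 0.016 -0.015]
2179 mean [0.5615 0.164  0.0633] mid [0.5619 0.1636 0.0618] span [0.035 0.034 0.009] slope [0.025 0.001]
1945 mean [0.6117 0.128  0.0631] mid [0.613  0.1274 0.0607] span [0.035 0.034 0.011] slope [ 0.04  -0.009]
1548 mean [0.5768 0.0795 0.0631] mid [0.5775 0.0789 0.0605] span [0.034 0.033 0.011] slope [ 0.032 -0.019]
450 mean [0.4672 0.1042 0.0544] mid [0.4674 0.1033 0.0524] span [0.014 0.022 0.01 ] slope [-0.014 -0.089]
```

View pics/wrist11.png

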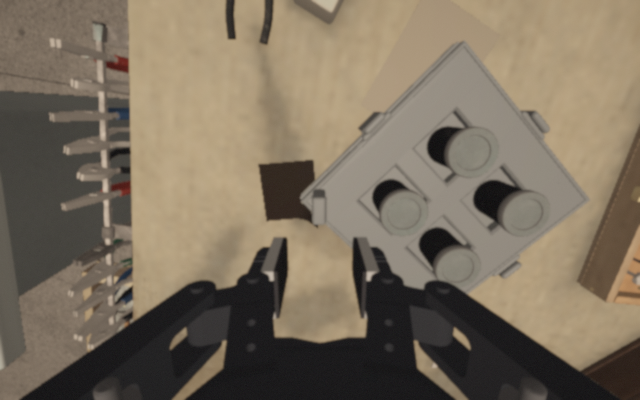

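View pics/side11z.png

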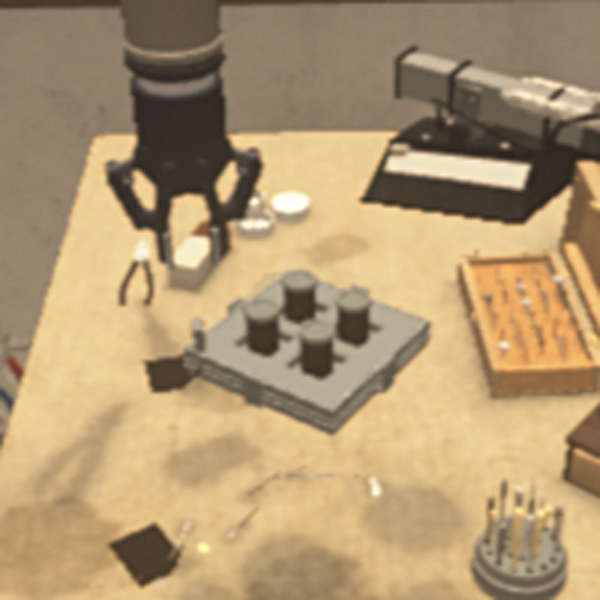

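All four lids sit at the same height (63 mm measured), so they are seated. The wrist view shows the tab near (319,207), between the fingers, and it measures at (0.467, 0.104). I'll descend and grip the tab.

Call:
{"name": "play_rows", "arguments": {
  "plan": [
    [0,1,-30,0,0,0,30],
    [0,1,-60,0,0,0,30],
    [0,1,-78,0,0,0,30],
    [0,1,-86,0,0,0,30],
    [0,1,-88,0,0,0,30],
    [0,1,-88,0,0,0,30],
    [0,1,-88,0,0,0,15],
    [0,1,-88,0,0,0,5],
    [0,1,-88,0,0,0,3],
    [0,1,-88,0,0,0,3],
    [0,1,-88,0,0,0,3],
    [0,1,-88,0,0,0,3]
  ],
  "grip_force": 90
}}

```text
clock: 14.3
tcp_pos: [0.4682, 0.1041, 0.0344]
orientation: [2.034, 2.392, 0.002]
contact_force: [-2.0, -1.1, 5.8]
grip_width: 0.0082
```

```bash
python3 look.py 12 wrist;python3 -c "
from look import *
st()
f=np.load('wrist12.npz')
for c in((.528,.114),(.563,.163),(.612,.127),(.577,.078)): lid(f,c,.055,.08,.022)"
```

```text
t 14.3 tcp [0.4682 0.1041 0.0344] y [0.987 0.161 0.002] z [ 0.002  0.    -1.   ] F [-2.  -1.1  5.8] M [-0.08  0.28  0.15] w 0.0082
t 14.35 tcp [0.4682 0.1042 0.0344] y [0.987 0.161 0.002] z [ 0.002  0.    -1.   ] F [-0.9 -0.5  6. ] M [-0.06  0.38  0.16] w 0.0077
4174 mean [0.5273 0.1174 0.0631] mid [0.5274 0.1159 0.0605] span [0.035 0.031 0.011] slope [ 0.041 -0.004]
6653 mean [0.5614 0.1644 0.0631] mid [0.5626 0.1637 0.061 ] span [0.036 0.034 0.011] slope [ 0.046 -0.002]
1811 mean [0.6008 0.1258 0.0617] mid [0.6044 0.1258 0.0604] span [0.018 0.031 0.011] slope [ 0.061 -0.119]
1560 mean [0.579  0.0887 0.0625] mid [0.5798 0.0861 0.0603] span [0.032 0.019 0.01 ] slope [0.116 0.01 ]
```

View pics/wrist12.png

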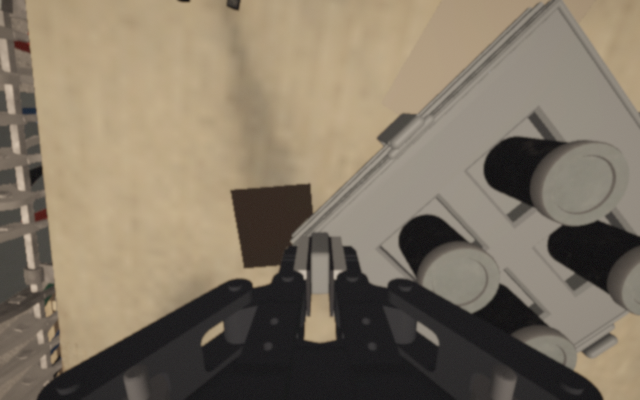

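The wrist view shows the tab clamped between the pads at (320,265), and the canisters have not moved. Next I'll peel by rotating the tool about the far corner.

Call:
{"name": "play_rows", "arguments": {
  "plan": [
    [0.2,0,4,-0.003,0.018,0,3],
    [0.5,0,8,-0.006,0.036,0,3],
    [0.8,0.1,12,-0.009,0.054,0,3],
    [1.1,0.2,16,-0.012,0.073,0,3],
    [1.6,0.3,20,-0.015,0.091,0,3],
    [2.1,0.3,24,-0.018,0.109,0,3],
    [2.6,0.4,28,-0.021,0.128,0,3],
    [3.3,0.5,32,-0.024,0.147,0,3],
    [4,0.6,35.5,-0.026,0.163,0,3],
    [4,0.6,35.5,-0.026,0.163,0,3],
    [4,0.6,35.5,-0.026,0.163,0,3],
    [4,0.6,35.5,-0.026,0.163,0,3]
  ]
}}

```text
clock: 15.55
tcp_pos: [0.4721, 0.1048, 0.0691]
orientation: [-1.963, -2.308, 0.188]
contact_force: [-1.0, 0.6, 2.0]
grip_width: 0.0082
```

```bash
python3 look.py 13 wrist side;python3 -c "
from look import *
st()
s=cv2.imread('pics/side13.png');cv2.imwrite('pics/side13z.png',cv2.resize(s[60:260,220:420],None,fx=3,fy=3,interpolation=cv2.INTER_CUBIC))"
```

```text
t 15.55 tcp [0.4721 0.1048 0.0691] y [ 0.974  0.158 -0.162] z [-0.16  -0.025 -0.987] F [-1.   0.6  2. ] M [ 0.18 -0.47  0.09] w 0.0082
t 15.65 tcp [0.4718 0.1047 0.069 ] y [ 0.974  0.158 -0.163] z [-0.161 -0.026 -0.987] F [-0.8  0.9  2.1] M [ 0.2  -0.45  0.07] w 0.008
```

View pics/wrist13.png

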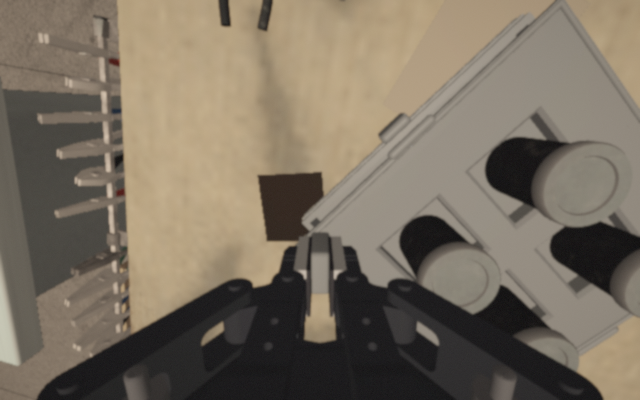

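View pics/side13z.png

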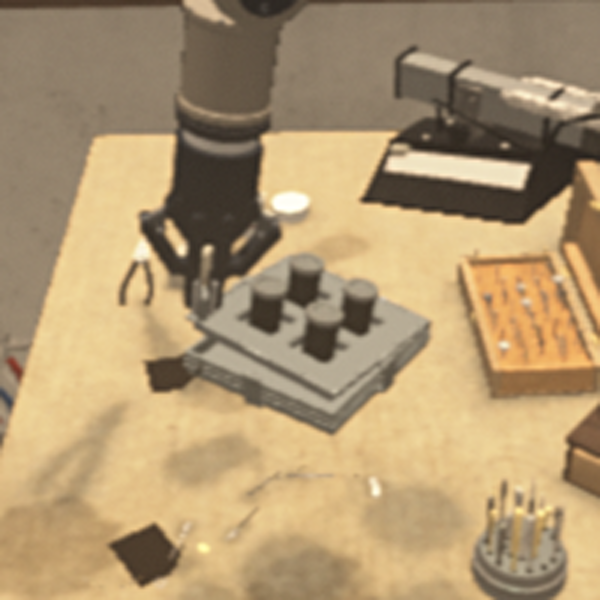

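The side view shows the tab's corner raised, with the far corner (right, near zoom (430,325)) still on the nest and all four canisters in place. I'll check the tray plane numerically.

```bash
cat > plane.py <<'E'
import sys
from look import *
def plane(f,mean=None):
    P=pts(f); c=f["color"].astype(int)
    sat=c.max(-1)-c.min(-1)
    d=np.array([.987,.16]);a=np.array([-.16,.987]); q=P[...,:2]-np.array([.570,.120])
    u=q@d;v=q@a
    # ring of tray face clear of pockets: |u|+|v|<115mm diamond & outside pockets
    x=(u-v)/2**.5; y=(u+v)/2**.5   # tray axes
    m=(abs(x)<.08)&(abs(y)<.08)&(np.maximum(abs(x),abs(y))>.056)&(sat<25)&(P[...,2]>.02)
    X=np.c_[u[m],v[m],np.ones(m.sum())];z=P[...,2][m]
    k=np.ones(len(z),bool)
    for _ in range(6):
        s=np.linalg.lstsq(X[k],z[k],rcond=None)[0]; e=z-X@s; k=abs(e)<.004
    print("n",k.sum(),"of",len(z),"slope along diag, across",s[:2].round(4),"face z at centre",s[2].round(4),"far corner face",(s[2]+s[0]*.12).round(4),"tab corner face",(s[2]-s[0]*.105).round(4))
for n in sys.argv[1:]: plane(np.load(n+".npz"))
E
python3 plane.py side11 side13 wrist11 wrist13
```

```text
n 70 of 573 slope along diag, across [ 3.5549 -7.2414] face z at centre 0.4013 far corner face 0.8279 tab corner face 0.0281
n 31 of 805 slope along diag, across [ 3.3923 -0.2805] face z at centre 0.4458 far corner face 0.8529 tab corner face 0.0896
n 1107 of 25287 slope along diag, across [-0.9043 -0.1506] face z at centre 0.0647 far corner face -0.0438 tab corner face 0.1597
n 5850 of 37734 slope along diag, across [-0.5791 -0.1895] face z at centre 0.0665 far corner face -0.0029 tab corner face 0.1274
```

```bash
python3 - <<'E'
s=open('plane.py').read()
s=s.replace('(P[...,2]>.02)','(P[...,2]>.02)&(P[...,2]<ZM)').replace('for _ in range(6):\n','for th in (.02,.012,.008,.005,.004,.004):\n').replace('k=abs(e)<.004','k=abs(e-np.median(e[abs(e)<th]))<th').replace('def plane','ZM=.085\ndef plane')
open('plane.py','w').write(s)
E
python3 plane.py side11 side13 wrist11 wrist13
```

```text
n 4 of 4 slope along diag, across [-4.2042 -3.8429] face z at centre -0.4249 far corner face -0.9294 tab corner face 0.0166
n 40 of 71 slope along diag, across [1.1603 1.3621] face z at centre 0.1844 far corner face 0.3237 tab corner face 0.0626
n 14591 of 14947 slope along diag, across [-0.0003  0.0005] face z at centre 0.0284 far corner face 0.0283 tab corner face 0.0284
n 22948 of 23535 slope along diag, across [-0.1551 -0.0005] face z at centre 0.0476 far corner face 0.029 tab corner face 0.0639
```

The wrist depth fit puts the far corner's face at 29.0 mm (seated 28.3) and the tab corner's face at 63.9 mm, with a slope of 0.155. Now I'll lift straight first, then level while rising.

Call:
{"name": "play_rows", "arguments": {
  "plan": [
    [0,0,4,0,0,0,3],
    [0,0,9,0,0,0,3],
    [0,0,14,0,0,0,3],
    [0,0,20,0,0,0,3],
    [0,0,26,0.002,-0.015,0,3],
    [0,0,33,0.005,-0.033,0,3],
    [0,0,40,0.009,-0.053,0,3],
    [0,0,47,0.012,-0.073,0,3],
    [0,0,54,0.015,-0.093,0,3],
    [0,0,61,0.018,-0.113,0,3],
    [0,0,67,0.02,-0.128,0,3],
    [0,0,71,0.022,-0.138,0,3]
  ]
}}

```text
clock: 16.85
tcp_pos: [0.4714, 0.1046, 0.1405]
orientation: [-2.025, -2.381, 0.028]
contact_force: [-0.2, -0.3, -2.3]
grip_width: 0.0081
```

Call:
{"name": "play_rows", "arguments": {
  "plan": [
    [0,0,5,0.002,-0.012,0,3],
    [0,0,10,0.004,-0.022,0,3],
    [0,0,14,0.004,-0.025,0,3],
    [0,0,17,0.004,-0.025,0,3],
    [0,0,18,0.004,-0.025,0,3],
    [0,0,18,0.004,-0.025,0,3],
    [0,0,18,0.004,-0.025,0,3],
    [0,0,18,0.004,-0.025,0,3],
    [0,0,18,0.004,-0.025,0,3]
  ]
}}

```text
clock: 17.75
tcp_pos: [0.4713, 0.1046, 0.1576]
orientation: [-2.035, -2.393, 0.0]
contact_force: [-0.0, -1.3, -3.2]
grip_width: 0.0084
```

```bash
python3 look.py 14 wrist side;sed -i 's/ZM=.085/ZM=.2/;s/P\[...,2\]>.02)/P[...,2]>.09)/' plane.py; python3 plane.py wrist14; python3 -c "
from look import *
st()
s=cv2.imread('pics/side14.png');cv2.imwrite('pics/side14z.png',cv2.resize(s[60:260,220:420],None,fx=3,fy=3,interpolation=cv2.INTER_CUBIC))"
```

```text
t 17.75 tcp [0.4713 0.1046 0.1576] y [ 0.987  0.16  -0.   ] z [-0. -0. -1.] F [-0.  -1.3 -3.2] M [-0.07  0.25  0.  ] w 0.0084
n 22628 of 25003 slope along diag, across [-0.0084  0.0008] face z at centre 0.1508 far corner face 0.1498 tab corner face 0.1516
t 17.85 tcp [0.4714 0.1045 0.1577] y [ 0.987  0.16  -0.   ] z [-0.  0. -1.] F [ 0.3 -0.7 -3. ] M [-0.01  0.27  0.03] w 0.0082
```

View pics/wrist14.png

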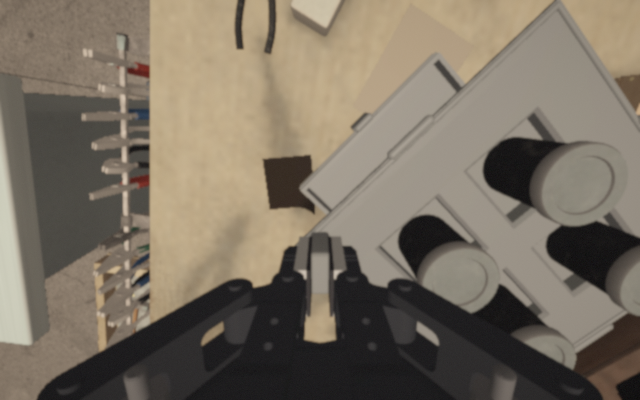

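View pics/side14z.png

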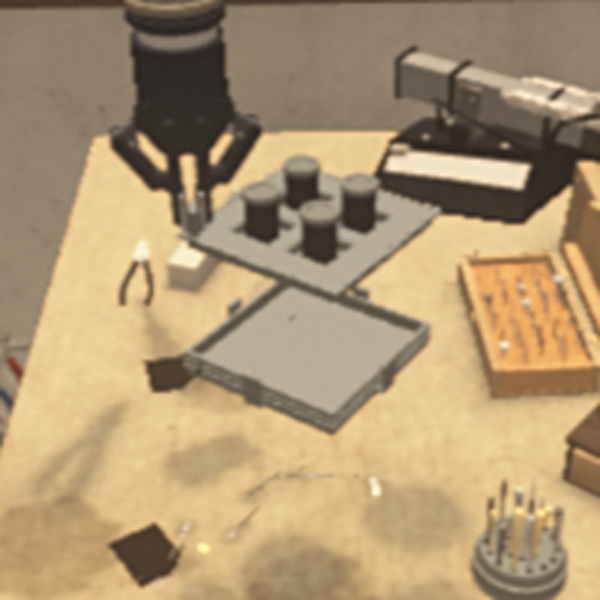

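The side view shows the tray held level above the empty nest, with all four canisters upright in their pockets. The measured lift is 122 mm with a tilt of 0.008 rad and a load of about 3 N, with nothing slipping. I'm handing it in.

```bash
python3 -c "
from look import *
st(); print(r.hand_in()); st()"
```

```text
t 17.85 tcp [0.4714 0.1045 0.1577] y [ 0.987  0.16  -0.   ] z [-0.  0. -1.] F [ 0.3 -0.7 -3. ] M [-0.01  0.27  0.03] w 0.0082
the job is handed in; nothing more can be done
None
the job is handed in; nothing more can be done
```

I put both spare canisters into the empty pockets (pocket_1, then pocket_0). I then peeled the tray by its tab about the far corner, lifted it free and handed the job in at 17.85 s with it still held in the gripper. The hand-in gives no verdict, so these are my own last checks:

- **Canisters seated:** before the peel, all four lids measured within 1 mm of the same height. In the last pictures all four still stood upright in their pockets.
- **Peel:** the tab's corner rose about 35 mm, while the far corner's top face measured 29.0 mm against 28.3 mm when seated.
- **Final hold:** the tray was about 122 mm above its seated place, tilted about 0.008 rad and clear of the nest. The tool carried about 3 N, and the grip held with no sign of slipping.
- **Bystanders:** the bur stand and pliers looked unmoved in the final pictures, but I did not measure them. I never located the loupe by measurement; nothing in the moves passed near it.
- **Checks that disagreed:** the top and wrist cameras differed by 2–4 mm on pocket and tray positions, so I used values in between; that fit inside the 5 mm pocket play. The tray-plane fit from the side camera's depth failed, so the tilt and height figures come from the wrist camera alone.

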